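# Lift the cartridge out of the tray with the bamboo tongs

### The job

Flip up the flap of the grey tray so that it stays standing open, then take the bamboo tongs from their rest and use them, never the gripper's own fingers, to grip the white cartridge by its two long sides and lift it out of the tray. Finish while still holding: the tongs in the gripper and the cartridge pinched between their tips, upright and still, about 15 cm above the cork inlay in the plank. Leave the headshell, the loupe and the hex key where they are.

Things in the scene. Friction and masses are not known exactly. Their poses are not given: they have to be found in the camera images.
- tray: Grey acrylic parts tray, fixed, 160 mm (x) by 150 mm (y), 26 mm high, floor and walls 4 mm thick. Origin: centre of its underside, z up. A low divider at x = -8 mm (4 mm thick, top 14 mm above the underside) parts it into a front bay (-x side, holds the hex key) and a rear bay (inside x = -6 to 76 mm, y = -71 to 71 mm) covered by the flap.
- flap (a joint): Angle of the smoked clear flap over the rear bay: 0 = shut (level), 1.57 = upright, 1.9 = end stop. Starts shut or a little ajar. Stiff hinge (0.05 N m): it stays wherever it is left. 88 mm from hinge to free front edge, 150 mm wide, 3 mm thick; shut, its top is 29.5 mm above the tray's underside; upright, its edge is 115 mm above it: carry the tongs over or round it.
- flap_hinge (a point): Point on the flap's hinge line at mid width, on the tray's rear (+x) wall, 26.5 mm above the tray's underside; the line runs along the tray's y axis. The free edge swings up and over towards the tray's +x.
- flap_knob (a point): Point to pinch on the flap's pull: a round acrylic knob 14 mm across, 28 mm high, standing on the flap at mid width, 12 mm from the free edge, 76 mm from the hinge line. The point is on its axis, 20 mm above the flap's top face, and moves with the flap. Pinched along the tray's y axis, the knob turns between the fingers as the flap swings.
- rest: Fixed rest of the sloping tongs: dark wooden base 155 by 85 by 6 mm; at its back (-x) a steel wire bridge whose two posts (52 mm apart, 92 mm high) stand either side of the tongs' heel end; at its front a stop lip 24 mm high for the tips. The middle, where the tongs are gripped, is free. Origin: on the plank below the tongs' origin, z up.
- tongs: Sprung bamboo tongs, 170 mm long, 46 g: two strips on a heel block, each with an outer cork finger rest 30 mm long, 20 mm deep. Origin: grip point midway between the finger rests, 70 mm from the hinge, at the centre of mass, 55 mm above the plank. In the rest its axes are level: x towards the tips, y across the strips (squeeze along it), z up; the tongs slope 30 degrees down to the tips. They lift straight out.
- tongs_arm (a joint): Closing angle of the tongs. 0 = relaxed: 55 mm wide over the finger rests, tips 57 mm apart inside. 0.12: 47 mm wide, tips 39 mm apart, the finger rests parallel and flat to the fingers (good for carrying them open). 0.26: 37 mm wide, tips 18 mm apart and parallel. 0.38 = tips shut. They spring open: each side pushes out at the finger rests with 4 N (relaxed), 7 N (0.12), 10 N (0.26).
- tongs_tips (a point): Point midway between the tips (rubber-lined over the last 25 mm, 10 mm deep), 80 mm down the slope from the grip point: 69 mm ahead of and 40 mm below the tongs' origin. The tips end 10 mm farther on; their lowest corner is 49 mm below the origin. True while relaxed (it is fixed to the left strip); gripped, the tips close evenly about the gripper's middle.
- cartridge: White phono cartridge standing on the floor of the tray's rear bay (4 mm above the tray's underside), under the flap: 28 mm long (x), 18 mm wide (y), 18 mm high, 11 to 16 g. Origin: centre of its underside, z up. The tongs grip its flat long sides (y = -9 and 9 mm, from 4 to 18 mm above the underside). It points along the tray's x axis within 0.35 rad.
- cartridge_mid (a point): Centre of the cartridge, 9 mm above its underside.
- inlay: Cork inlay, flush in the plank, 180 mm (x) by 150 mm (y), with a thin dark border. Origin: its centre, at plank height.
- hex_key: Steel hex key, 4 mm thick, L shape 62 by 22 mm, loose in the tray's front bay. Leave it alone. Origin: middle of its long leg.
- headshell: Black aluminium headshell, 55 mm long, 20 mm wide, 6 mm high, lying on the plank beyond the inlay. Leave it alone. Origin: under its middle.
- loupe: Stand loupe, glass in a black ring on a clear foot, 36 mm across and 31 mm high, on the plank beyond the inlay. Leave it alone. Origin: centre of its underside.
- tongs_heel (a point): The hinge of the tongs in the heel block (22 mm wide, 12 mm deep): 61 mm behind and 35 mm above the tongs' origin. The highest part of the tongs, about 8 mm higher, is here; it stands behind the gripper, so that needs room.
Things that resemble listed ones, but are neither listed nor needed, are in the scene too. Of the things like the tray, leave any that is orange; of the rest the smaller one is meant.

How it is judged:
On the way, in this order (a step that is already met when the one before it is completed fails the run):
1. the flap is flipped up (beyond about 70 degrees) (value of joint flap above 1.2 rad), for 0.2 s.
2. the tongs are in the gripper, lifted clear of their rest (contact force between tongs and the fingers above 1 N and contact force between tongs and rest below 0.05 N and height (world z) of tongs above 0.075 m), for 0.2 s.
3. the cartridge is lifted off the tray floor by the tongs (contact force between cartridge and tongs above 0.3 N and contact force between cartridge and tray below 0.02 N and height (world z) of cartridge above 0.035 m), for 0.2 s.
At the end, for the whole second after the job is handed in: The flap stands open (beyond 70 degrees), the gripper holds the tongs, the tongs alone hold the cartridge: its underside 10 to 22 cm above the plank, its centre over the cork inlay, upright within about 28 degrees, at rest. Headshell, loupe and hex key are within 20 mm of where they were (value of joint flap above 1.2 rad and contact force between tongs and the fingers above 1 N and contact force between cartridge and tongs above 0.3 N and contact force between cartridge and the arm below 0.02 N and height (world z) of cartridge between 0.1 and 0.22 m and x of cartridge in the frame of inlay between -0.09 and 0.09 m and y of cartridge in the frame of inlay between -0.075 and 0.075 m and angle between cartridge's own z axis and vertical below 0.5 rad and linear speed of cartridge below 0.03 m/s and distance of each of headshell, loupe, hex_key from where it was at the start of the episode below 0.02 m); the arm keeps its last pose, push and grip.
It fails at once if the cartridge is touched by the gripper itself (contact force between cartridge and the fingers above 0.2 N or contact force between cartridge and the arm above 0.2 N).
It fails at once if headshell, loupe or hex key is pushed about (distance of any of headshell, loupe, hex_key from where it was at the start of the episode above 0.02 m).
It also fails if it takes over 61 s, if anything falls off the work surface, if the arm or the gripper's body presses on something with over 40 N, if the wrist force passes 120 N, or if a joint passes its speed limit or range.

### The arm

A 7-joint arm with a two-finger parallel gripper is mounted at the origin on the work surface. World frame = base frame: x ahead of the robot, y to its left, z up, the work surface at z = 0. Lengths are in m, angles in rad, forces in N, time in s.
With the tool pointing down it reaches from about 0.425 to 0.925 m from the base axis. Payload 6.8 kg.
Tool frame: the origin (TCP) lies between the finger pads; the fingertips stand 14 mm ahead of it and the grasp point (between the pads) lies 5 mm behind it; z points along the fingers, y is the line along which they close (so a half turn about z gives the same grasp; the last joint's range is limited). The gripper opens to 85 mm and grips with 20 to 120 N. Pads are 22 mm wide; open, the fingers measure 114 mm over their backs; the gripper's body (76 mm by 85 mm) begins 54 mm behind the grasp point. The pads swing forward as they close: fully open they stand 13 mm farther back than shut.
Start: joints at [-1.376, 0.477, 0.022, 1.555, -0.011, 1.109, -0.083], TCP at [0.201, 0.644, 0.245] pointing down, gripper open.
Joint ranges: [-2.96, 2.96], [-0.34, 2.1], [-1.41, 1.46], [0.24, 2.44], [-1.37, 4.51], [0.17, 1.92], [-2.96, 2.96]. Speed limits (rad/s): [2.39, 2.39, 3.14, 3.14, 3.14, 3.14, 3.14].

### API

Orientations are given as a rotation vector (axis times angle).
In Python, from bench import r, eyes, ticket gives the robot as it stands. The module is installed in compiled form; this text tells all that it offers.
- The arm moves only by the tool arm_command, never from a script. Its argument "plan" is text: rows parted by semicolons, each of 4 numbers parted by spaces: the shift along the tool's x, y, z in m, then the turn about the tool's z in degrees. In form: tx ty tz yaw; .... A call has 1 to 20 rows; each row shifts and turns the commanded pose from where the row before left it, along the tool's axes as they then stand; what a row does not reach is not made up. A row lasts 1/8 s, in which the tool goes at most 62.5 mm and 10.7 degrees, less where a joint would pass 70% of its speed; a pose out of reach is approached as far as the arm can. A call is refused whole if a number of a shift passes 0.0625 or a number of a turn 10.7, either way. A call with a gripper value outside its range is refused whole. "hand" is the closure, from -1 (fully open) to 1 (shut), set as the call begins (left out, the last holds). The fingers move at their own pace and stop on an object; "grip_force" is the grip in N (left out, the last holds). Time passes only in rows, so rows that do not move let the fingers close. It gives the time, the measured TCP pose, the force, the opening and the grip force at its end, in the units of the state.
- r.get_obs(): the state, without advancing time (a new reading comes with each control period).
- eyes.grab_frame(name): name is "side" or "top" or "wrist"; returns (picture, depth): 384x512x3 uint8, red, green, blue; 384x512 float32, m along the optical axis (not along the pixel's ray), 0 where there is no reading.
- eyes.calibration(name): a dict with "fov_y" (degrees; the focal length in pixels is half the picture's height over the tangent of half this angle, whatever the lens; pixels are square), "cx", "cy" (the principal point, pixels), "k1" (the pictures are not rectified: a ray, as slopes to the right and down, at radius r is drawn at 1 + k1 r^2 times it, then the intrinsics apply), "origin" and "attitude" of the camera in the world; the wrist camera has in their place "tool_from_camera" (4x4, takes a point from camera to tool coordinates, whose origin is the TCP and whose axes are the flange's). Camera axes: x right, y up, looking along -z (the intrinsics and any distortion apply to the point x, -y, -z); pixel columns grow to the right and rows downward; lengths in m; the calibration is good to about 2 mm. A picture is of the moment at which its call begins: read the wrist's pose just before it. calibration takes no time and is no camera call.
- ticket.hand_in(): hands the job in; it is judged then, once.
The state is a dict: "clock": time; "joints": joint angles; "qvel": joint speeds; "tau": joint torques, N m; "tcp_pos": TCP position; "orientation": TCP orientation; "contact_force": force on the tool from outside, world axes, zero at the start; "moment": the same for the moment, N m; "grip_width": finger opening in m; "gripper_force": force on a finger pad.
Only numpy, scipy, OpenCV 4.12 (cv2) and the standard library are available. Lean on these libraries where they do the work, as an engineer would, in place of code of your own. Each camera call takes 0.05 s, during which the arm holds its last target. There are 200 camera calls.

## Working session

There is one attempt and no reset: what is moved stays moved. The work goes in short steps, Python scripts to look and compute and a tool call to move; the robot and the scene stay as the last step left them, time stands still between calls to the robot, and variables do not carry over. Pictures are saved under pics/ and viewed, at most 12 in all, crops included, and the job is handed in when it is done.

Besides the shell and the picture viewer there is one more tool, called as name(argument=value, ...), one argument or row to a line, values as JSON. arm_command: Moves the arm, as the interface text tells. Its arguments: {"type":"object","properties":{"plan":{"type":"string"},"hand":{"type":"number"},"grip_force":{"type":"number"}},"required":["plan"]}

```bash
mkdir -p pics; cat > h.py <<'E'
import numpy as np, cv2
from scipy.spatial.transform import Rotation as R
from bench import r, eyes, ticket
def att(a):
    a=np.array(a,float)
    return a if a.shape==(3,3) else (R.from_rotvec(a).as_matrix() if a.size==3 else R.from_quat(a).as_matrix())
def cam(name):
    c=eyes.calibration(name)
    if name=='wrist':
        o=r.get_obs(); T=np.eye(4); T[:3,:3]=att(o['orientation']); T[:3,3]=o['tcp_pos']
        T=T@np.array(c['tool_from_camera'])
    else:
        T=np.eye(4); T[:3,:3]=att(c['attitude']); T[:3,3]=c['origin']
    f=192/np.tan(np.radians(c['fov_y'])/2)
    return T,f,c['cx'],c['cy'],c['k1']
def slopes(C,uv):
    T,f,cx,cy,k=C; uv=np.atleast_2d(uv).astype(float)
    K=np.array([[f,0,cx],[0,f,cy],[0,0,1]])
    d=(uv-[cx,cy])/f; s=d.copy()
    for _ in range(30): s=d/(1+k*(s**2).sum(1,keepdims=True))
    return s
def onplane(C,uv,z):
    s=slopes(C,uv); T=C[0]; d=np.c_[s[:,0],-s[:,1],-np.ones(len(s))]@T[:3,:3].T
    t=(z-T[2,3])/d[:,2]; return T[:3,3]+d*t[:,None]
def ondepth(C,uv,D):
    uv=np.atleast_2d(uv); s=slopes(C,uv); T=C[0]
    z=D[uv[:,1].astype(int),uv[:,0].astype(int)]
    return (np.c_[s[:,0],-s[:,1],-np.ones(len(s))]*z[:,None])@T[:3,:3].T+T[:3,3]
def cloud(C,D):
    v,u=np.mgrid[:384,:512]; return ondepth(C,np.c_[u.ravel(),v.ravel()],D).reshape(384,512,3)
def proj(C,P):
    T,f,cx,cy,k=C; q=(np.atleast_2d(P)-T[:3,3])@T[:3,:3]; s=np.c_[q[:,0],-q[:,1]]/-q[:,2:]
    return s*(1+k*(s**2).sum(1,keepdims=True))*f+[cx,cy]
def grab(name,save=None):
    C=cam(name); p,D=eyes.grab_frame(name)
    if save: cv2.imwrite('pics/%s.png'%save,p[:,:,::-1]); np.savez('pics/%s.npz'%save,p=p,D=D,T=C[0],i=np.array(C[1:]))
    return C,p,D
def load(s):
    z=np.load('pics/%s.npz'%s); return (z['T'],*z['i']),z['p'],z['D']
E
python3 - <<'E'
from h import *
a=[grab(n,n+'0')for n in('top','side')]
im=np.vstack([x[1] for x in a]); cv2.imwrite('pics/both.png',cv2.resize(im[:,:,::-1],(800,1200))[:,:] )
for n in('top','side','wrist'):
    C=cam(n); print(n,C[0].round(3).tolist(),C[1:])
print(r.get_obs())
cv2.imwrite('pics/topv.png',cv2.resize(a[0][1][:,:,::-1],(800,600)));cv2.imwrite('pics/sidev.png',cv2.resize(a[1][1][:,:,::-1],(800,600)))
E
```

```text
top [[-0.067, 0.976, -0.208, 0.281], [-0.998, -0.067, 0.008, 0.002], [-0.007, 0.208, 0.978, 1.164], [0.0, 0.0, 0.0, 1.0]] (np.float64(498.83810236108), 257.79528617438206, 190.7710565116384, -0.1494095795549653)
side [[1.0, -0.008, -0.017, 0.461], [-0.011, 0.508, -0.861, -0.806], [0.016, 0.861, 0.508, 0.561], [0.0, 0.0, 0.0, 1.0]] (np.float64(398.727971463134), 256.4892777282845, 190.3843457368252, -0.02268879484182545)
wrist [[0.297, -0.911, -0.287, 0.128], [0.955, 0.283, 0.092, 0.667], [-0.003, -0.302, 0.953, 0.374], [0.0, 0.0, 0.0, 1.0]] (np.float64(308.0348576279897), 255.6071892247286, 192.471297337334, -0.045041026852439915)
{'clock': 0.1, 'joints': array([-1.37610173,  0.47771689,  0.02232659,  1.55637953, -0.01148785,
        1.10930089, -0.08309379]), 'qvel': array([-0.00091169, -0.00126143, -0.00065641, -0.00276888, -0.00139852,
        0.00027118, -0.00083802]), 'tau': array([ 4.55356625e-03, -5.97763717e+01,  1.61390070e+00, -2.81956941e+01,
        1.28446467e-02,  4.95192318e-03, -4.86120797e-06]), 'tcp_pos': array([0.20112462, 0.6437881 , 0.2444116 ]), 'orientation': array([-4.73723403e-01, -3.10554036e+00,  2.62589829e-03]), 'contact_force': array([-0.41826245, -0.219138  ,  0.57266204]), 'moment': array([-0.06416758,  0.02208907, -0.02640287]), 'gripper_force': 0.0, 'grip_width': 0.08517316629209314}
```

View pics/topv.png

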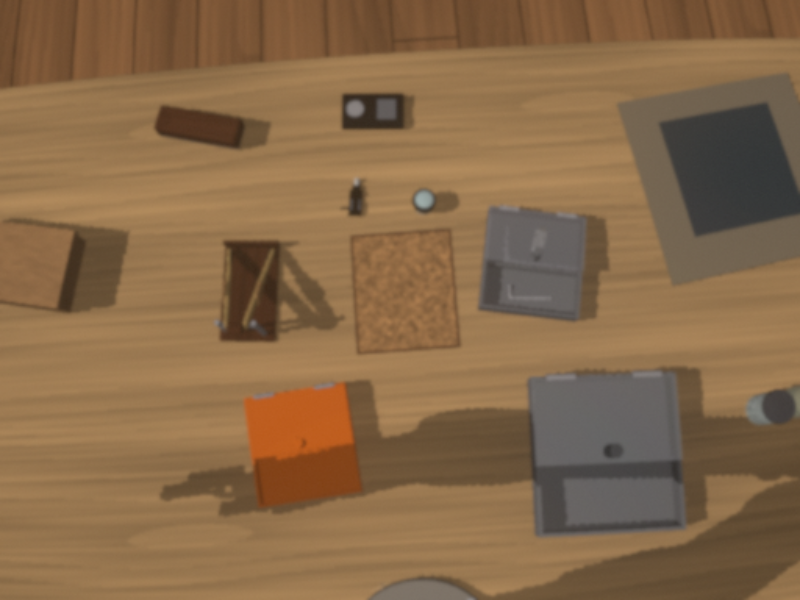

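View pics/sidev.png

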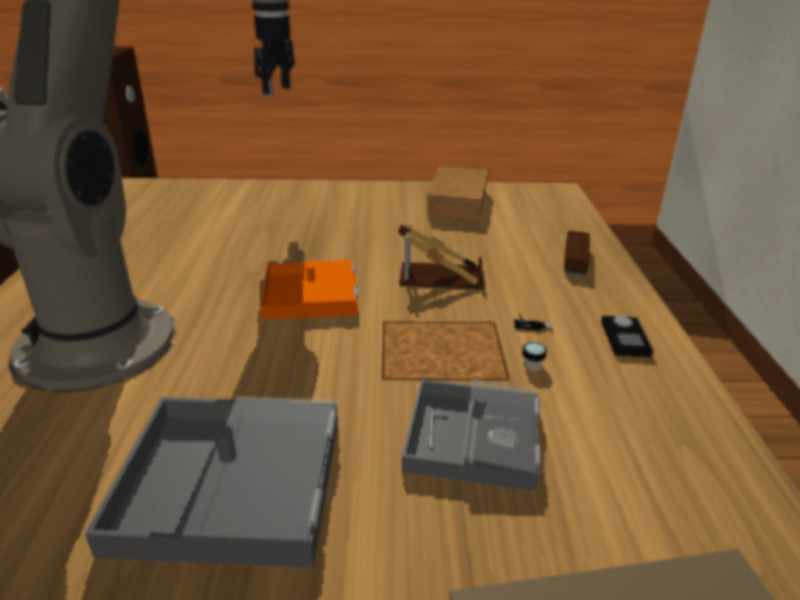

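Top view (800x600 px): three trays could be taken for the wanted one: an orange one at (303,445), a large grey one at (605,455) and a small grey one at (533,262). I choose the small grey one. It shows the hex key at (530,293) and the cartridge at (540,243). The tongs and rest are at (250,290), the inlay at (405,290), the headshell at (356,197) and the loupe at (424,200).

```bash
cat > m.py <<'E'
from h import *
def rect(mask,near):
    n,l,s,c=cv2.connectedComponentsWithStats(mask.astype(np.uint8))
    i=l[near[1],near[0]]
    cn,_=cv2.findContours((l==i).astype(np.uint8),cv2.RETR_EXTERNAL,cv2.CHAIN_APPROX_NONE)
    return max(cn,key=cv2.contourArea)[:,0,:]
C,p,D=load('top0'); hsv=cv2.cvtColor(p,cv2.COLOR_RGB2HSV)
X=cloud(C,D)
print('plank z',np.median(X[200:240,180:215,2]))
def fit(cn,z):
    P=onplane(C,cn,z)[:,:2].astype(np.float32); b=cv2.minAreaRect(P); return b,cv2.boxPoints(b)
g=(hsv[...,1]<70)&(hsv[...,2]>60); g=cv2.morphologyEx(g.astype(np.uint8),cv2.MORPH_CLOSE,np.ones((3,3)))
for n,s in(('small',(345,150)),('big',(390,270))):
    try: print(n,fit(rect(g,s),.026))
    except Exception as e: print(n,e)
# depth heights of tray
z=X[...,2]
for nm,(x0,x1,y0,y1) in {'tray':(305,378,130,206),'rest':(138,182,150,222)}.items():
    m=np.zeros_like(z,bool); m[y0:y1,x0:x1]=1; m&=z>.006
    Q=X[m]; print(nm,Q.min(0).round(3),Q.max(0).round(3))
print('inlay',onplane(C,[[225,152],[288,147],[294,221],[229,226]],0).round(3)[:,:2].tolist())
t=cv2.resize(p[125:210,300:385,::-1],None,fx=4,fy=4,interpolation=2); t2=cv2.resize(p[140:225,130:215,::-1],None,fx=4,fy=4,interpolation=2)
s=cv2.imread('pics/side0.png'); t3=cv2.resize(s[235:320,250:355],(420,340),interpolation=2);t4=cv2.resize(s[135:195,245:320],(425,340),interpolation=2)
a=np.hstack([t,t2]); b=np.hstack([t3,t4]); w=min(a.shape[1],b.shape[1]); 
cv2.imwrite('pics/c1.png',cv2.resize(np.vstack([a[:,:w],cv2.resize(b,(w,340))]),(680,600)))
E
python3 m.py
```

```text
plank z 0.00034080058085372844
small (((0.5668737888336182, -0.20742149651050568), (0.153398334980011, 0.1660357117652893), 79.07264709472656), array([[ 0.47082177, -0.26699275],
       [ 0.63384694, -0.29846722],
       [ 0.66292584, -0.14785025],
       [ 0.49990064, -0.11637577]], dtype=float32))
big (((0.27514904737472534, -0.28772056102752686), (0.223594069480896, 0.23386122286319733), 87.6251220703125), array([[ 0.15368629, -0.39457625],
       [ 0.38734663, -0.4042669 ],
       [ 0.3966118 , -0.18086487],
       [ 0.16295147, -0.17117423]], dtype=float32))
tray [ 0.281 -0.294  0.006] [0.658 0.002 1.164]
rest [0.281 0.002 0.006] [0.639 0.276 1.164]
inlay [[0.63, 0.066], [0.632, -0.088], [0.45, -0.087], [0.448, 0.066]]
```

View pics/c1.png

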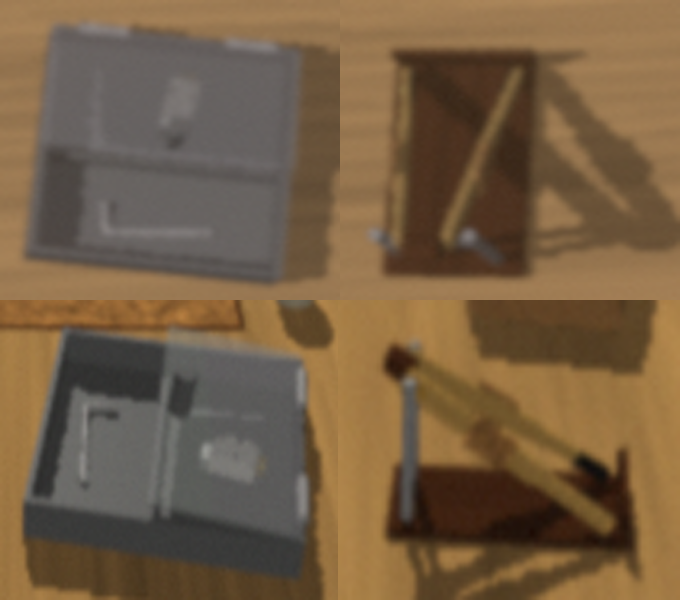

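Crop: the small tray has the flap hinge tabs at the far (+x) side, the dark knob at crop (177,138) and the cartridge at (180,100). Tongs lie in the rest with the heel on the -x side (top-right crop). Going to look at the tongs on the way.

```bash
cat >> h.py <<'E'
def nav(P,head=None,step=.055):
    """head: world heading (deg) of -tool x (tongs' forward)"""
    o=r.get_obs(); M=att(o['orientation']); d=M.T@(np.array(P)-o['tcp_pos']); n=int(np.ceil(np.linalg.norm(d)/step-1e-9)) or 1
    h=np.degrees(np.arctan2(-M[1,0],-M[0,0])); 
    print('t',round(o['clock'],2),'tcp',o['tcp_pos'].round(4),'head',h.round(2),'tilt',M[:,2].round(3),'w',round(o['grip_width'],4),'F',o['contact_force'].round(1),'gf',round(o['gripper_force'],1))
    print('shift tool',(d*1000).round(1),'mm rows',n,'each',(d/n).round(4))
    if head is not None: print('turn',round(-(head-h),1))
E
python3 - <<'E'
from h import *
print(eyes.calibration('wrist')['tool_from_camera'])
nav([.49,.21,.30],0)
E
```

```text
[[ 1.05949479e-03  9.53448467e-01  3.01554138e-01  7.66386504e-02]
 [ 9.99999058e-01 -1.27319159e-03  5.12109627e-04  5.14928013e-04]
 [ 8.72206331e-04  3.01553312e-01 -9.53448918e-01 -1.29968861e-01]
 [ 0.00000000e+00  0.00000000e+00  0.00000000e+00  1.00000000e+00]]
t 0.1 tcp [0.2011 0.6438 0.2444] head -17.35 tilt [-0.    -0.002 -1.   ] w 0.0852 F [-0.4 -0.2  0.6] gf 0.0
shift tool [-405.1 -328.   -55. ] mm rows 10 each [-0.0405 -0.0328 -0.0055]
turn -17.3
```

arm_command(
  plan="-0.0405 -0.0328 -0.0055 0;-0.0405 -0.0328 -0.0055 0;-0.0405 -0.0328 -0.0055 0;-0.0405 -0.0328 -0.0055 0;-0.0405 -0.0328 -0.0055 0;-0.0405 -0.0328 -0.0055 0;-0.0405 -0.0328 -0.0055 0;-0.0405 -0.0328 -0.0055 0;-0.0405 -0.0328 -0.0055 0;-0.0405 -0.0328 -0.0055 0;0 0 0 -8.7;0 0 0 -8.7;0 0 0 0;0 0 0 0",
)

```text
clock: 1.85
tcp_pos: [0.4898, 0.2105, 0.3001]
orientation: [-0.003, -3.141, 0.0]
contact_force: [0.8, -0.4, 0.4]
grip_width: 0.0855
gripper_force: 0.0
```

```bash
python3 - <<'E'
from h import *
nav([.51,-.20,.29],-9)
C,p,D=grab('wrist','w1'); cv2.imwrite('pics/w1v.png',cv2.resize(p[:,:,::-1],(800,600),interpolation=2))
X=cloud(C,D); print('plank z',np.median(X[D>0][:,2]))
E
```

```text
t 1.85 tcp [0.4898 0.2105 0.3001] head -0.1 tilt [-0. -0. -1.] w 0.0855 F [ 0.8 -0.4  0.4] gf 0.0
shift tool [ -20.9 -410.4   10.2] mm rows 8 each [-0.0026 -0.0513  0.0013]
turn 8.9
plank z 0.0018655582876145882
```

View pics/w1v.png

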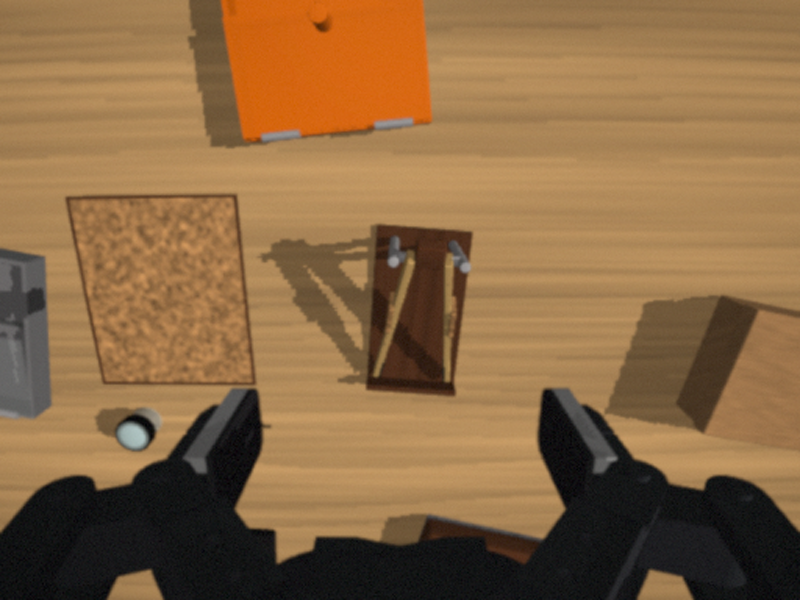

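Wrist view: tongs in the rest, strips at (395,315) and (449,320) (800x600), posts at (395,250) and (460,255), lip at (410,388). The image's up is -x.

```bash
python3 - <<'E'
from h import *
C,p,D=load('w1'); hsv=cv2.cvtColor(p,cv2.COLOR_RGB2HSV).astype(int); X=cloud(C,D)
s=.64
box=np.zeros(D.shape,bool); box[int(225*s):int(400*s),int(365*s):int(475*s)]=1
lum=p.astype(int).sum(2)
z=X[...,2]
# base corners
dark=box&(lum<230)
cn,_=cv2.findContours(cv2.morphologyEx(dark.astype(np.uint8),cv2.MORPH_CLOSE,np.ones((5,5))),0,1)
c=max(cn,key=cv2.contourArea)[:,0]; P=onplane(C,c,.006)[:,:2].astype(np.float32); b=cv2.minAreaRect(P); print('base',b,cv2.boxPoints(b).round(4).tolist())
hi=box&(z>.018)&(lum>250)&(hsv[...,1]>70)
n,l,st,ce=cv2.connectedComponentsWithStats(hi.astype(np.uint8))
for i in range(1,n):
    if st[i,4]<25: continue
    Q=X[l==i]; x,y,zz=Q.T
    print(i,st[i,4],ce[i]/s,'x',x.min().round(4),x.max().round(4),'z',zz.min().round(3),zz.max().round(3),'y(x)',np.polyfit(x-.56,y,1).round(4),'z(x)',np.polyfit(x-.56,zz,1).round(4))
gr=box&(hsv[...,1]<60)&(lum>250)
n,l,st,ce=cv2.connectedComponentsWithStats(gr.astype(np.uint8))
for i in range(1,n):
    if st[i,4]<6: continue
    Q=X[l==i]; print('post',st[i],Q.mean(0).round(4),Q[Q[:,2].argsort()[-5:]].mean(0).round(4))
Q=X[box&(z>.075)&(z<.12)]; print('heel/posts',len(Q),Q.min(0).round(4),Q.max(0).round(4))
Q=X[box&(z>.015)&(z<.03)&(lum<230)]; print('lip',len(Q),Q.min(0).round(4),Q.max(0).round(4))
E
```

```text
base ((0.5603892207145691, 0.2242075502872467), (0.08901944011449814, 0.16251637041568756), 86.25970458984375) [[0.4763999879360199, 0.1851000040769577], [0.6385999917984009, 0.1745000034570694], [0.6444000005722046, 0.26330000162124634], [0.4821999967098236, 0.27390000224113464]]
2 380 [394.86842105 310.36595395] x 0.4134 0.615 z 0.019 0.43 y(x) [-0.2254  0.2013] z(x) [-0.7421  0.0517]
3 359 [448.35915738 310.78081476] x 0.4134 0.62 z 0.018 0.43 y(x) [0.1034 0.2513] z(x) [-0.928   0.0512]
post [252 151   4   9  29] [0.4876 0.2077 0.033 ] [0.4866 0.2071 0.0589]
post [290 155  11  20  99] [0.4928 0.2569 0.0754] [0.493  0.2578 0.0942]
post [248 162  12   9  73] [0.4886 0.2078 0.0912] [0.474  0.2076 0.1619]
heel/posts 911 [0.4737 0.2017 0.0751] [0.5273 0.2604 0.1019]
lip 386 [0.4865 0.1784 0.015 ] [0.6335 0.2619 0.0297]
```

```bash
python3 - <<'E'
from h import *
C,p,D=load('w1'); hsv=cv2.cvtColor(p,cv2.COLOR_RGB2HSV).astype(int); X=cloud(C,D); s=.64
box=np.zeros(D.shape,bool); box[int(225*s):int(400*s),int(365*s):int(475*s)]=1
lum=p.astype(int).sum(2); z=X[...,2]
hi=box&(z>.018)&(z<.11)&(lum>250)&(hsv[...,1]>70)&(D>0)
n,l,st,ce=cv2.connectedComponentsWithStats(hi.astype(np.uint8))
yaw=-3.6; a=np.radians(yaw); f=np.array([np.cos(a),np.sin(a)]); g=np.array([-f[1],f[0]])
for i in range(1,n):
    if st[i,4]<25: continue
    Q=X[l==i]; u=(Q[:,:2]-[.56,.2263])@f; v=(Q[:,:2]-[.56,.2263])@g
    for lo in np.arange(-.07,.07,.01):
        m=(u>lo)&(u<=lo+.01)
        if m.sum()>2: print(i,round(lo+.005,3),m.sum(),'v',v[m].min().round(4),np.median(v[m]).round(4),v[m].max().round(4),'z',np.median(Q[m,2]).round(4),Q[m,2].max().round(4))
for nm,m in(('heel',box&(z>.075)&(z<.11)&(D>0)),('lip',box&(z>.017)&(z<.03)&(lum<230)&(D>0))):
    Q=X[m]; u=(Q[:,:2]-[.56,.2263])@f; v=(Q[:,:2]-[.56,.2263])@g
    print(nm,len(Q)); 
    print(np.histogram(u,bins=np.arange(-.1,.1,.01)))
E
```

```text
1 -0.065 43 v -0.0168 -0.013 -0.0095 z 0.0931 0.0962
1 -0.055 35 v -0.0185 -0.0151 -0.0119 z 0.0865 0.0903
1 -0.045 33 v -0.0194 -0.0169 -0.0136 z 0.0813 0.0854
1 -0.035 32 v -0.0221 -0.0187 -0.0153 z 0.0755 0.0785
1 -0.025 45 v -0.0256 -0.0219 -0.0171 z 0.0706 0.0736
1 -0.015 34 v -0.0262 -0.0225 -0.0189 z 0.0649 0.069
1 -0.005 27 v -0.0272 -0.0235 -0.0208 z 0.0596 0.0636
1 0.005 22 v -0.0282 -0.0255 -0.0228 z 0.0512 0.0545
1 0.015 19 v -0.0306 -0.0267 -0.0239 z 0.0466 0.0482
1 0.025 21 v -0.0318 -0.029 -0.0262 z 0.0384 0.0414
1 0.035 21 v -0.0342 -0.0302 -0.0273 z 0.0322 0.035
1 0.045 16 v -0.0355 -0.0326 -0.0299 z 0.0258 0.0289
1 0.055 10 v -0.0368 -0.0347 -0.0324 z 0.0204 0.0221
2 -0.065 44 v 0.0126 0.0157 0.0235 z 0.0928 0.0957
2 -0.055 34 v 0.0143 0.0168 0.0196 z 0.0874 0.0901
2 -0.045 26 v 0.0155 0.0181 0.0204 z 0.0816 0.0845
2 -0.035 36 v 0.0168 0.0204 0.0267 z 0.0745 0.0798
2 -0.025 51 v 0.0179 0.0238 0.0266 z 0.0705 0.0742
2 -0.015 17 v 0.0201 0.0249 0.027 z 0.0667 0.0711
2 -0.005 14 v 0.0237 0.0256 0.0272 z 0.061 0.0641
2 0.005 22 v 0.0216 0.0245 0.0274 z 0.0514 0.0577
2 0
[... 538 characters left out ...]
 -1.00000000e-02, -5.55111512e-17,  1.00000000e-02,
        2.00000000e-02,  3.00000000e-02,  4.00000000e-02,  5.00000000e-02,
        6.00000000e-02,  7.00000000e-02,  8.00000000e-02,  9.00000000e-02]))
lip 353
(array([  0,   0,   5,   6,   0,   0,   0,   0,   0,   0,   0,   0,   0,
        10,  17,  12, 269,  34,   0]), array([-1.00000000e-01, -9.00000000e-02, -8.00000000e-02, -7.00000000e-02,
       -6.00000000e-02, -5.00000000e-02, -4.00000000e-02, -3.00000000e-02,
       -2.00000000e-02, -1.00000000e-02, -5.55111512e-17,  1.00000000e-02,
        2.00000000e-02,  3.00000000e-02,  4.00000000e-02,  5.00000000e-02,
        6.00000000e-02,  7.00000000e-02,  8.00000000e-02,  9.00000000e-02]))
```

arm_command(
  plan="-0.0026 -0.0513 0.0013 0;-0.0026 -0.0513 0.0013 0;-0.0026 -0.0513 0.0013 0;-0.0026 -0.0513 0.0013 0;-0.0026 -0.0513 0.0013 0;-0.0026 -0.0513 0.0013 0;-0.0026 -0.0513 0.0013 0;-0.0026 -0.0513 0.0013 0;0 0 0 8.9;0 0 0 0",
)

```text
clock: 3.15
tcp_pos: [0.5111, -0.2001, 0.2897]
orientation: [-0.244, -3.132, 0.0]
contact_force: [-0.3, 0.3, -0.9]
grip_width: 0.085
gripper_force: 0.0
```

```bash
python3 - <<'E'
from h import *
nav([.51,-.20,.29],-9)
C,p,D=grab('wrist','w2'); cv2.imwrite('pics/w2v.png',cv2.resize(p[:,:,::-1],(800,600),interpolation=2))
E
```

```text
t 3.15 tcp [ 0.5111 -0.2001  0.2897] head -8.89 tilt [-0. -0. -1.] w 0.085 F [-0.3  0.3 -0.9] gf 0.0
shift tool [ 1.1 -0.1 -0.3] mm rows 1 each [ 0.0011 -0.0001 -0.0003]
turn 0.1
```

View pics/w2v.png

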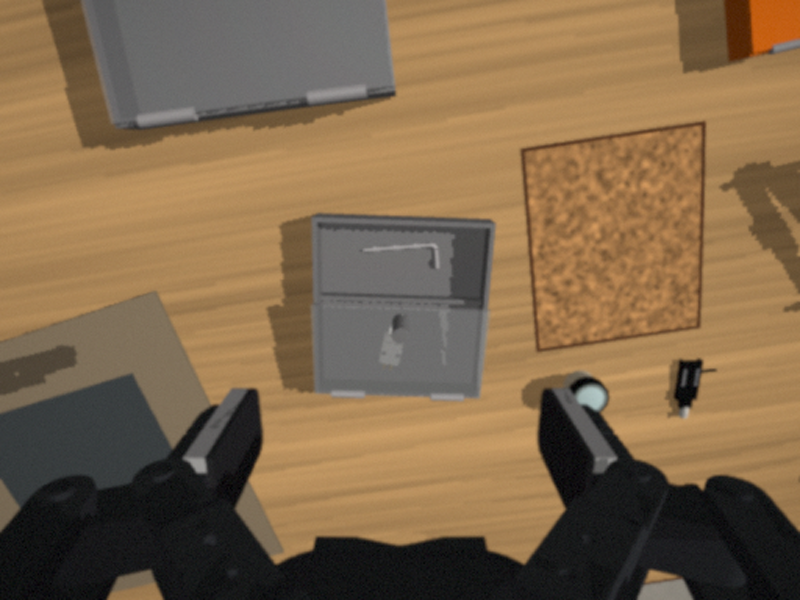

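Wrist view: tray rim corners at (313,214), (494,221), (480,398), (315,394); knob top at (398,322); cartridge at (392,345) seen through the flap; hex key at (405,248); inlay corners at (522,150), (705,123), (700,327), (538,350).

```bash
python3 - <<'E'
from h import *
C,p,D=load('w2'); X=cloud(C,D); s=.64
q=np.array([[313,214],[494,221],[480,398],[315,394]])*s
P=onplane(C,q,.026)[:,:2]; P[2:]=onplane(C,q[2:],.028)[:,:2]
print('corners',P.round(4).tolist(),'sides',[np.linalg.norm(P[i]-P[i-1]).round(4) for i in range(4)])
hsv=cv2.cvtColor(p,cv2.COLOR_RGB2HSV).astype(int)
v,u=np.mgrid[:384,:512]
box=(u>300*s)&(u<500*s)&(v>205*s)&(v<402*s)
m=(hsv[...,1]<60)&box
cn,_=cv2.findContours(cv2.morphologyEx(m.astype(np.uint8),cv2.MORPH_CLOSE,np.ones((5,5))),0,1); c=max(cn,key=cv2.contourArea)[:,0]
b=cv2.minAreaRect(onplane(C,c,.026)[:,:2].astype(np.float32)); print(b)
k=(u>380*s)&(u<415*s)&(v>305*s)&(v<340*s)
z=X[...,2]; Q=X[k&(D>0)]; print('knob z',np.sort(Q[:,2])[-25:].round(3)); H=Q[Q[:,2]>.045]; print(len(H),H.mean(0))
f=X[(u>330*s)&(u<375*s)&(v>310*s)&(v<385*s)]; print('flap area z by x',[(round(a,3),np.median(f[abs(f[:,0]-a)<.006][:,2]).round(4)) for a in np.arange(.56,.65,.015)])
print('knob ray top',onplane(C,[[398*s,320*s]],.0575))
gray=cv2.cvtColor(p,cv2.COLOR_RGB2GRAY)
np.set_printoptions(linewidth=250)
print(gray[int(305*s):int(375*s),int(372*s):int(418*s)])
print('inlay',onplane(C,np.array([[522,150],[705,123],[700,327],[538,350]])*s,0).round(4)[:,:2].tolist())
E
```

```text
corners [[0.4744, -0.2653], [0.5027, -0.1203], [0.6612, -0.1486], [0.6341, -0.2969]] sides [np.float64(0.1627), np.float64(0.1478), np.float64(0.161), np.float64(0.1507)]
((0.569072425365448, -0.20898503065109253), (0.15286818146705627, 0.16601260006427765), 79.2230453491211)
knob z [0.067 0.067 0.067 0.067 0.067 0.067 0.067 0.067 0.067 0.067 0.067 0.067
 0.067 0.067 0.067 0.067 0.067 0.067 0.067 0.067 0.067 0.068 0.068 0.068
 0.068]
148 [ 0.570447   -0.20897544  0.06092011]
flap area z by x [(np.float64(0.56), np.float64(0.039)), (np.float64(0.575), np.float64(0.0375)), (np.float64(0.59), np.float64(0.0358)), (np.float64(0.605), np.float64(0.0342)), (np.float64(0.62), np.float64(0.0326)), (np.float64(0.635), np.float64(0.0317))]
knob ray top [[ 0.56431446 -0.20925589  0.0575    ]]
[[111 111 111 ... 109 109 107]
 [114 114 114 ... 111 112 111]
 [114 110 111 ... 118 116 117]
 ...
 [109 108 108 ... 108 106 109]
 [109 109 111 ... 110 109 108]
 [109 110 107 ... 108 111 109]]
inlay [[0.4514, -0.0867], [0.4514, 0.0685], [0.6359, 0.069], [0.6351, -0.0861]]
```

```bash
python3 - <<'E'
from h import *
C,p,D=load('w2'); X=cloud(C,D); s=.64
v,u=np.mgrid[:384,:512]; k=(u>375*s)&(u<420*s)&(v>300*s)&(v<350*s)&(D>0)
z=X[...,2]; m=k&(z>.0645); Q=X[m]; print(m.sum(),u[m].mean()/s,v[m].mean()/s,u[m].min()/s,u[m].max()/s,v[m].min()/s,v[m].max()/s,Q.mean(0),np.ptp(Q,axis=0))
m=k&(z>.045)&(z<.0645); Q=X[m];print(m.sum(),v[m].min()/s,v[m].max()/s,Q.mean(0),Q.min(0),Q.max(0))
print('ray',onplane(C,[[u[k&(z>.0645)].mean(),v[k&(z>.0645)].mean()]],.0655))
a=np.radians(-10.7);R2=np.array([[np.cos(a),-np.sin(a)],[np.sin(a),np.cos(a)]])
Q=X[k&(z>.0645)]; print('tray frame',(Q.mean(0)[:2]-[.568,-.208])@R2)
# hinge tabs (bright) 
g=p.astype(int).sum(2); b=(g>480)&(v>385*s)&(v<405*s)&(u>320*s)&(u<475*s); Q=X[b]; print('tabs',b.sum(),((Q[:,:2]-[.568,-.208])@R2).mean(0),Q[:,2].mean())
E
```

```text
91 399.6050824175824 334.70123626373623 392.1875 407.8125 326.5625 342.1875 [ 0.5735493  -0.20938894  0.06629192] [0.01357062 0.01299537 0.00354375]
69 315.625 339.0625 [ 0.56787615 -0.20870818  0.05464398] [ 0.56475486 -0.2149167   0.04541142] [ 0.57843852 -0.20285335  0.06424724]
ray [[ 0.5738462  -0.20943457  0.0655    ]]
tray frame [ 0.00571069 -0.00033447]
tabs 0 [nan nan] nan<stdin>:10: RuntimeWarning: Mean of empty slice.
  ret = um.true_divide(
  ret = ret.dtype.type(ret / rcount)
```

```bash
cat > fl.py <<'E'
from h import *
a=np.radians(-10.7); f=np.array([np.cos(a),np.sin(a),0]); H=np.array([.568,-.2083,.0265])+.078*f
def tcp(th,w=24): 
    hx=-76*np.cos(th)+(3+w)*np.sin(th); hz=76*np.sin(th)+(3+w)*np.cos(th); return H+f*hx/1000+[0,0,hz/1000-.005]
E
python3 - <<'E'
from fl import *
nav(tcp(.1),-10.7); print(tcp(.1))
t=np.linspace(.1,1.48,13); P=np.array([tcp(x) for x in t]); d=np.diff(P,axis=0)
print(';'.join('%.4f 0 %.4f 0'%(-x@f,-x[2]) for x in d))
E
```

```text
t 3.2 tcp [ 0.5113 -0.1993  0.2897] head -8.69 tilt [-0.  0. -1.] w 0.0857 F [0.6 0.8 0.2] gf 0.0
shift tool [-62.5  -0.6 233.8] mm rows 5 each [-0.0125 -0.0001  0.0468]
turn 2.0
[ 0.57298694 -0.20924229  0.05595245]
-0.0044 0 -0.0081 0;-0.0053 0 -0.0076 0;-0.0062 0 -0.0069 0;-0.0069 0 -0.0062 0;-0.0076 0 -0.0053 0;-0.0081 0 -0.0044 0;-0.0086 0 -0.0035 0;-0.0089 0 -0.0024 0;-0.0092 0 -0.0014 0;-0.0093 0 -0.0003 0;-0.0092 0 0.0007 0;-0.0091 0 0.0018 0
```

arm_command(
  plan="-0.0155 0 0.045 0;-0.0155 0 0.045 0;-0.0155 0 0.045 0;-0.0155 0 0.045 0;0 0 0.02 1.8;0 0 0.02 0;0 0 0.0135 0;0 0 0 0;0 0 0 0",
)

```text
clock: 4.32
tcp_pos: [0.573, -0.2098, 0.0574]
orientation: [0.291, 3.126, -0.0]
contact_force: [-0.2, -0.3, 0.3]
grip_width: 0.0855
gripper_force: 0.0
```

```bash
python3 - <<'E'
from fl import *
nav(tcp(.1),-10.7)
E
```

```text
t 4.33 tcp [ 0.573  -0.2098  0.0574] head -10.65 tilt [ 0.002 -0.    -1.   ] w 0.0855 F [-0.2 -0.3  0.3] gf 0.0
shift tool [0.1 0.5 1.5] mm rows 1 each [0.0001 0.0005 0.0015]
turn 0.0
```

arm_command(
  plan="0 0.0005 0.001 0;0 0 0 0;0 0 0 0;0 0 0 0;0 0 0 0;0 0 0 0;0 0 0 0;0 0 0 0",
  hand=1,
  grip_force=25,
)

```text
clock: 5.32
tcp_pos: [0.5724, -0.2094, 0.0554]
orientation: [0.292, 3.128, -0.001]
contact_force: [-0.5, -1.6, 0.2]
grip_width: 0.0118
gripper_force: 26.1
```

arm_command(
  plan="-0.0044 0 -0.0081 0;-0.0053 0 -0.0076 0;-0.0062 0 -0.0069 0;-0.0069 0 -0.0062 0;-0.0076 0 -0.0053 0;-0.0081 0 -0.0044 0;-0.0086 0 -0.0035 0;-0.0089 0 -0.0024 0;-0.0092 0 -0.0014 0;-0.0093 0 -0.0003 0;-0.0092 0 0.0007 0;-0.0091 0 0.0018 0;0 0 0 0;0 0 0 0",
)

```text
clock: 7.08
tcp_pos: [0.6654, -0.2271, 0.1]
orientation: [0.291, 3.125, -0.002]
contact_force: [0.1, -4.4, 5.6]
grip_width: 0.0113
gripper_force: 24.4
```

```bash
python3 - <<'E'
from fl import *
nav(tcp(1.48),-10.7)
C,p,D=grab('side','s2'); C2,p2,D2=grab('top','t2')
a=cv2.resize(p[200:340,220:380,::-1],(480,420),interpolation=2); b=cv2.resize(p2[110:230,280:395,::-1],(403,420),interpolation=2)
cv2.imwrite('pics/v5.png',cv2.resize(np.hstack([a,b]),(800,380)))
E
```

```text
t 7.08 tcp [ 0.6654 -0.2271  0.1   ] head -10.65 tilt [ 0.003 -0.002 -1.   ] w 0.0113 F [ 0.1 -4.4  5.6] gf 24.4
shift tool [1.2 0.3 0.4] mm rows 1 each [0.0012 0.0003 0.0004]
turn 0.0
```

View pics/v5.png

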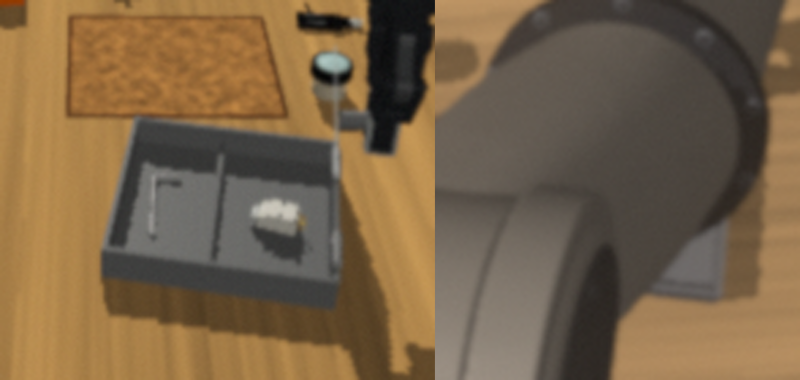

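The flap stands upright with the knob pinched at (352,120), and the white cartridge is exposed at (277,213). Releasing and rising.

arm_command(
  plan="0 0 0 0;0 0 0 0;0 0 0 0;0 0 0 0;0 0 -0.04 0;0 0 -0.05 0;0 0 -0.05 0;0.055 0 -0.03 0;0.055 0 -0.01 0;0.045 0 0 0;0 0 0 0;0 0 0 0",
  hand=-1,
)

```text
clock: 8.68
tcp_pos: [0.5124, -0.1973, 0.2793]
orientation: [0.291, 3.127, 0.0]
contact_force: [0.7, 0.4, 0.2]
grip_width: 0.0852
gripper_force: 0.0
```

```bash
cat > cart.py <<'E'
from fl import *
import sys
def cart(C,p,name):
    uv=proj(C,np.array([H-.045*f*1+[0,0,-.01]]))[0]
    hsv=cv2.cvtColor(p,cv2.COLOR_RGB2HSV).astype(int)
    v,u=np.mgrid[:384,:512]
    m=(hsv[...,2]>165)&(hsv[...,1]<60)&(np.hypot(u-uv[0],v-uv[1])<45)
    m=cv2.morphologyEx(m.astype(np.uint8),cv2.MORPH_OPEN,np.ones((2,2)))
    n,l,st,ce=cv2.connectedComponentsWithStats(m)
    i=1+np.argmax(st[1:,4]); cn,_=cv2.findContours((l==i).astype(np.uint8),0,1); c=max(cn,key=cv2.contourArea)[:,0]
    b=cv2.minAreaRect(onplane(C,c,.022)[:,:2].astype(np.float32)); bp=cv2.boxPoints(b)
    e=bp[1]-bp[0]; e2=bp[2]-bp[1]; L=e if np.linalg.norm(e)>np.linalg.norm(e2) else e2; L=L*np.sign(L[0])
    print(name,'area',st[i,4],'px',ce[i],'centre',np.round(b[0],4),'size',np.round(b[1],4),'heading',np.degrees(np.arctan2(L[1],L[0])).round(1))
E
python3 - <<'E'
from cart import *
nav([.5,-.2,.28],-10.7)
C,p,D=grab('wrist','w3'); cart(C,p,'wrist')
C2,p2,D2=load('s2'); cart(C2,p2,'side')
C3,p3,D3=grab('top','t3'); 
X=cloud(C,D); 
uv=proj(C,np.array([H-.045*f+[0,0,-.01]]))[0].astype(int)
a=cv2.resize(p[uv[1]-60:uv[1]+60,uv[0]-60:uv[0]+60,::-1],(400,400),interpolation=2)
uv=proj(C3,np.array([H-.045*f+[0,0,-.01]]))[0].astype(int); b=cv2.resize(p3[uv[1]-50:uv[1]+50,uv[0]-50:uv[0]+50,::-1],(400,400),interpolation=2)
cv2.imwrite('pics/v6.png',np.hstack([a,b])); cart(C3,p3,'top')
E
```

```text
t 8.68 tcp [ 0.5124 -0.1973  0.2793] head -10.62 tilt [ 0.001  0.    -1.   ] w 0.0852 F [0.7 0.4 0.2] gf 0.0
shift tool [11.6 -5.  -0.7] mm rows 1 each [ 0.0116 -0.005  -0.0007]
turn 0.1
wrist area 260 px [251.46538462 225.30769231] centre [ 0.6025 -0.2196] size [0.0176 0.0339] heading -18.7
side area 79 px [322.03797468 277.93670886] centre [ 0.6027 -0.2247] size [0.0164 0.029 ] heading -9.0Traceback (most recent call last):
  File "<stdin>", line 10, in <module>
  File "cart.py", line 10, in cart
    i=1+np.argmax(st[1:,4]); cn,_=cv2.findContours((l==i).astype(np.uint8),0,1); c=max(cn,key=cv2.contourArea)[:,0]
        ~~~~~~~~~^^^^^^^^^^
    return _wrapfunc(a, 'argmax', axis=axis, out=out, **kwds)
    return bound(*args, **kwds)
ValueError: attempt to get argmax of an empty sequence
```

View pics/v6.png

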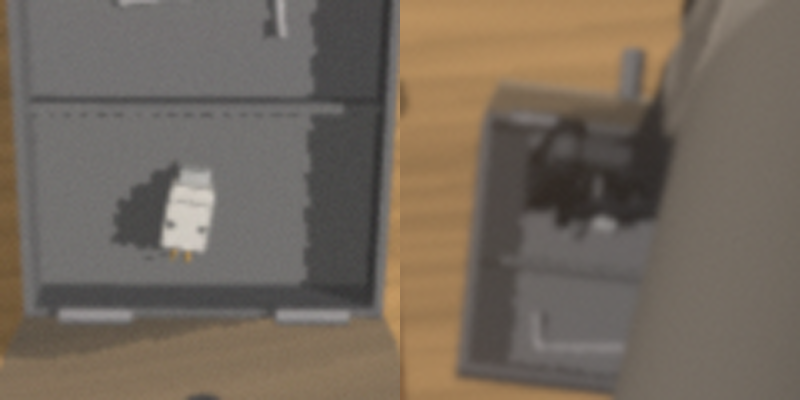

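```bash
python3 - <<'E'
from cart import *
C,p,D=load('w3'); X=cloud(C,D); uv=proj(C,np.array([H-.045*f+[0,0,-.01]]))[0].astype(int)
v,u=np.mgrid[:384,:512]; k=(abs(u-uv[0])<30)&(abs(v-uv[1])<30)&(D>0)&(np.hypot(X[...,0]-.603,X[...,1]+.22)<.022)
z=X[...,2]; zt=np.percentile(z[k],97); print('ztop',zt, 'floor',np.percentile(z[k],20))
for d in (.0025,.005):
    m=k&(z>zt-d); b=cv2.minAreaRect(X[m][:,:2].astype(np.float32)); Q=X[m]; w,V=np.linalg.eigh(np.cov(Q[:,:2].T)); e=V[:,1]*np.sign(V[0,1])
    print(m.sum(),Q.mean(0).round(4),b,np.degrees(np.arctan2(e[1],e[0])))
q=np.array([[170,187],[216,190],[208,253],[163,250]])*.3+uv-60
P=onplane(C,q,.022)[:,:2]; print(P.round(4).tolist(),P.mean(0),np.degrees(np.arctan2(*((P[2]+P[3]-P[0]-P[1])[::-1]))))
E
```

```text
ztop 0.024166074815493734 floor 0.004942645736071771
180 [ 0.6065 -0.2233  0.0233] ((0.6058892011642456, -0.22297070920467377), (0.017908291891217232, 0.02254798635840416), 69.09442901611328) -19.294599549099708
246 [ 0.6039 -0.2222  0.0225] ((0.6059258580207825, -0.22298471629619598), (0.017908291891217232, 0.030396897345781326), 69.09442901611328) -20.805667145714775
[[0.5896, -0.226], [0.5944, -0.2078], [0.6215, -0.2162], [0.6167, -0.2343]] [ 0.60555547 -0.22105526] -17.073548639506
```

```bash
python3 - <<'E'
from h import *
a=np.radians(-3.6); M=np.array([[-np.cos(a),-np.sin(a)],[-np.sin(a),np.cos(a)]])  # cols tool x, tool y (approx)
o=r.get_obs(); d=np.array([.544,.2273])-o['tcp_pos'][:2]; print(M.T@d)
nav([.544,.2273,.15],-3.6)
E
```

```text
[-0.00450568  0.42586313]
t 8.78 tcp [ 0.5128 -0.1974  0.279 ] head -10.61 tilt [ 0.001 -0.001 -1.   ] w 0.085 F [ 0.9  0.7 -0.4] gf 0.0
shift tool [ 47.6 423.3 128.8] mm rows 9 each [0.0053 0.047  0.0143]
turn -7.0
```

arm_command(
  plan="0 0 0 -7;-0.0006 0.0532 0.012 0;-0.0006 0.0532 0.012 0;-0.0006 0.0532 0.012 0;-0.0006 0.0532 0.012 0;-0.0006 0.0532 0.012 0;-0.0006 0.0532 0.012 0;-0.0006 0.0532 0.012 0;-0.0006 0.0532 0.012 0;0 0 0.04 0;0 0 0 0;0 0 0 0",
)

```text
clock: 10.28
tcp_pos: [0.5445, 0.2261, 0.1436]
orientation: [0.103, 3.139, -0.001]
contact_force: [0.4, -0.3, 0.5]
grip_width: 0.0853
gripper_force: 0.0
```

```bash
python3 - <<'E'
from h import *
nav([.544,.2273,.050],-3.6)
C,p,D=grab('side','s4'); a=cv2.resize(p[120:200,235:325,::-1],None,fx=5,fy=5,interpolation=2)
C,p,D=grab('wrist','w4'); b=cv2.resize(p[100:384,130:390,::-1],(366,400),interpolation=2); cv2.imwrite('pics/v7.png',np.hstack([cv2.resize(a,(430,400)),b]))
E
```

```text
t 10.28 tcp [0.5445 0.2261 0.1436] head -3.75 tilt [ 0.001 -0.    -1.   ] w 0.0853 F [ 0.4 -0.3  0.5] gf 0.0
shift tool [ 0.7  1.2 93.6] mm rows 2 each [0.0003 0.0006 0.0468]
turn -0.1
```

View pics/v7.png

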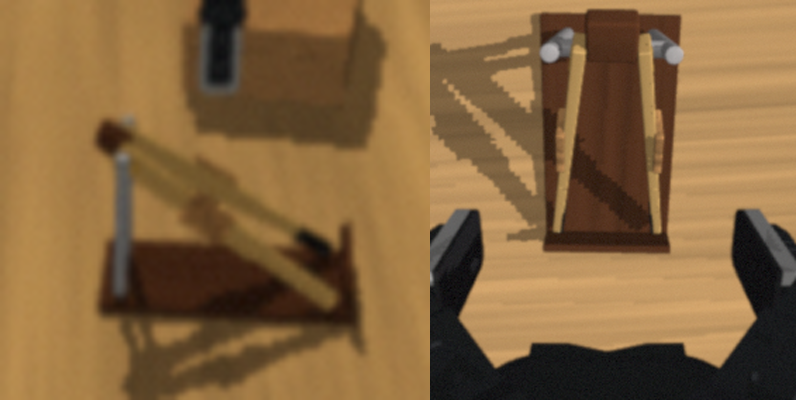

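```bash
python3 - <<'E'
from h import *
C,p,D=load('w4')
a=np.radians(-3.6); f=np.array([np.cos(a),np.sin(a),0]); g=np.array([-f[1],f[0],0]); zz=np.array([0,0,1.])
O=np.array([.544,.2273,.055]); c,s=np.cos(np.pi/6),np.sin(np.pi/6); sl=c*f-s*zz; nn=s*f+c*zz
def crop(P): q=proj(C,P); return np.c_[430+(q[:,0]-130)*366/260,(q[:,1]-100)*400/284].round(0)
for side in(1,-1):
    print(side,[crop(O+side*.0265*g+i*.015*sl+j*.010*nn).tolist() for i,j in((-1,-1),(-1,1),(1,1))])
print('heel hinge',crop(O-.061*f+.035*zz))
print('tips',crop(O+.069*f-.04*zz+.0285*g),crop(O+.069*f-.04*zz-.0285*g), 'end',crop(O+.078*f-.045*zz))
E
```

```text
1 [[[659.0, 108.0]], [[662.0, 137.0]], [[657.0, 173.0]]]
-1 [[[558.0, 108.0]], [[555.0, 137.0]], [[560.0, 173.0]]]
heel hinge [[608.  30.]]
tips [[651. 219.]] [[566. 219.]] end [[608. 227.]]
```

Close view: finger rests at (561,142) and (657,140), within 2 px of the prediction from my tongs pose. Descending.

arm_command(
  plan="0.0005 0.001 0.04 0;0 0 0.035 0;0 0 0.0185 0;0 0 0 0;0 0 0 0",
)

```text
clock: 11.0
tcp_pos: [0.5442, 0.2282, 0.0509]
orientation: [0.101, 3.138, 0.002]
contact_force: [-0.4, 0.5, 0.4]
grip_width: 0.0855
gripper_force: 0.0
```

arm_command(
  plan="0 0 0 0;0 0 0 0;0 0 0 0;0 0 0 0;0 0 0 0;0 0 0 0",
  hand=-0.1,
  grip_force=40,
)

```text
clock: 11.75
tcp_pos: [0.5447, 0.2289, 0.0511]
orientation: [0.1, 3.137, 0.003]
contact_force: [0.8, -0.1, 5.7]
grip_width: 0.0471
gripper_force: 6.0
```

arm_command(
  plan="0 0 -0.003 0;0 0 -0.006 0;0 0 -0.012 0;0 0 -0.02 0;0 0 -0.025 0;0 0 -0.03 0;0 0 -0.03 0;0 0 0 0;0 0 0 0",
)

```text
clock: 12.88
tcp_pos: [0.5425, 0.2278, 0.1751]
orientation: [-0.1, -3.139, 0.0]
contact_force: [0.1, 0.7, -0.9]
grip_width: 0.0469
gripper_force: 6.9
```

```bash
python3 - <<'E'
from h import *
nav([.544,.2273,.18],-3.6)
C,p,D=grab('side','s5'); a=cv2.resize(p[60:200,215:345,::-1],(371,400),interpolation=2)
C,p,D=grab('wrist','w5'); b=cv2.resize(p[20:384,100:420,::-1],(352,400),interpolation=2); cv2.imwrite('pics/v8.png',np.hstack([a,b]))
X=cloud(C,D)
E
```

```text
t 12.88 tcp [0.5425 0.2278 0.1751] head -3.65 tilt [-0.001 -0.    -1.   ] w 0.0469 F [ 0.1  0.7 -0.9] gf 6.9
shift tool [-1.5 -0.4 -4.9] mm rows 1 each [-0.0015 -0.0004 -0.0049]
turn -0.0
```

View pics/v8.png

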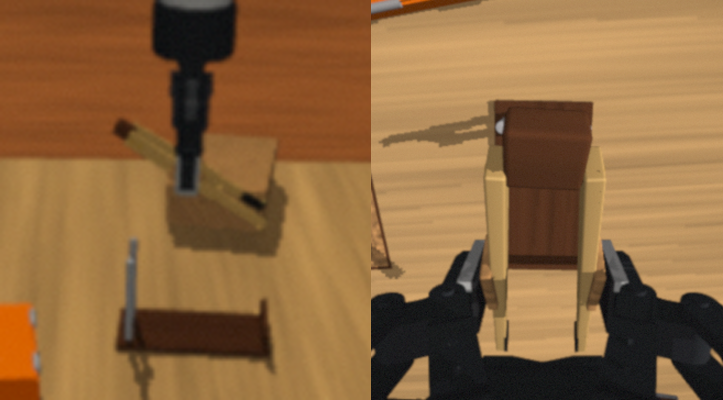

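Side view: the tongs are lifted clear of the rest, heel at (122,128) and tips at (262,222), still sloping about 30°. I'll measure the tips' offset from the TCP.

```bash
python3 - <<'E'
from h import *
o=r.get_obs(); a=np.radians(-3.65); f=np.array([np.cos(a),np.sin(a),0]); g=np.array([-f[1],f[0],0]); T=np.array(o['tcp_pos'])
for n in('s5','w5'):
    C,p,D=load(n); X=cloud(C,D); hsv=cv2.cvtColor(p,cv2.COLOR_RGB2HSV).astype(int)
    d=X-T; u=d@f; v=d@g; w=d[...,2]
    m=(D>0)&(abs(v)<.045)&(u>.02)&(u<.1)&(w<0)&(w>-.07)
    print(n,m.sum())
    for lo in np.arange(.02,.1,.01):
        k=m&(u>=lo)&(u<lo+.01)
        for s in(-1,1):
            kk=k&(v*s>0)
            if kk.sum()>3: print('  u',round(lo+.005,3),s,kk.sum(),'v',v[kk].min().round(4),np.median(v[kk]).round(4),v[kk].max().round(4),'w',w[kk].min().round(4),np.median(w[kk]).round(4),w[kk].max().round(4))
    print(' umax',np.sort(u[m])[-6:].round(4))
    m=(D>0)&(abs(v)<.03)&(u<-.04)&(u>-.1)&(w>.01)&(w<.07); print('heel',m.sum(),u[m].min(),w[m].max(),v[m].min(),v[m].max(), 'dark heel u,w', np.median(u[m]),np.median(w[m]))
E
```

```text
s5 196
  u 0.025 -1 16 v -0.0264 -0.0234 -0.0215 w -0.0151 -0.0092 -0.001
  u 0.025 1 17 v 0.0142 0.0172 0.0227 w -0.0146 -0.0069 -0.0007
  u 0.035 -1 21 v -0.0268 -0.0237 -0.019 w -0.0213 -0.0143 -0.0028
  u 0.035 1 16 v 0.0137 0.0183 0.0218 w -0.0232 -0.0124 -0.0045
  u 0.045 -1 18 v -0.0309 -0.026 -0.0197 w -0.0251 -0.0202 -0.0137
  u 0.045 1 17 v 0.0172 0.0193 0.0235 w -0.0272 -0.0191 -0.0123
  u 0.055 -1 16 v -0.0316 -0.0253 -0.0221 w -0.0331 -0.0262 -0.0196
  u 0.055 1 13 v 0.0152 0.0187 0.0223 w -0.0326 -0.0254 -0.0198
  u 0.065 -1 19 v -0.0316 -0.0273 -0.0213 w -0.0375 -0.0318 -0.0256
  u 0.065 1 19 v 0.0142 0.0183 0.025 w -0.039 -0.0313 -0.0238
  u 0.075 -1 12 v -0.0311 -0.0275 -0.0208 w -0.0428 -0.0358 -0.032
  u 0.075 1 12 v 0.0145 0.0198 0.0256 w -0.0424 -0.0361 -0.0303
 umax [0.0756 0.0774 0.0778 0.0779 0.0782 0.0782]
heel 92 -0.07087698892654869 0.05033744291521425 -0.02059690195042148 0.016327785819583805 dark heel u,w -0.05215794570330816 0.03926162500978633
w5 917
  u 0.025 -1 92 v -0.0233 -0.0196 -0.0167 w -0.0161 -0.0023 -0.0
  u 0.025 1 93 v 0.0168 0.0188 0.0231 w
[... 174 characters left out ...]
253 -0.0216 -0.0187 w -0.0207 -0.0153 -0.0122
  u 0.045 1 84 v 0.0184 0.0213 0.0248 w -0.0197 -0.0157 -0.0121
  u 0.055 -1 96 v -0.0257 -0.0212 -0.0192 w -0.0324 -0.0227 -0.0182
  u 0.055 1 102 v 0.0186 0.0206 0.0252 w -0.0321 -0.0223 -0.018
  u 0.065 -1 63 v -0.0265 -0.0224 -0.0197 w -0.0378 -0.0271 -0.0237
  u 0.065 1 64 v 0.019 0.0221 0.0261 w -0.031 -0.0266 -0.0235
  u 0.075 -1 48 v -0.0274 -0.0239 -0.0209 w -0.0402 -0.0327 -0.0309
  u 0.075 1 60 v 0.0196 0.0232 0.0267 w -0.036 -0.0329 -0.0302
 umax [0.0786 0.0789 0.079  0.0792 0.0794 0.0794]
heel 7779 -0.07070667503567885 0.05198443477925538 -0.016273299376488914 0.01807178874822034 dark heel u,w -0.05768457053100496 0.04485365874374042
```

```bash
python3 - <<'E'
from h import *
o=r.get_obs(); h=np.radians(-18.5); d=np.array([.5386,-.1993])-np.array(o['tcp_pos'][:2]); ex=-np.array([np.cos(h),np.sin(h)]); ey=np.array([-np.sin(h),np.cos(h)])
print(d@ex,d@ey); nav([.5386,-.1993,.15],-18.5)
E
```

```text
-0.13206425300643343 -0.40603296226362806
t 12.97 tcp [0.5422 0.2277 0.1744] head -3.65 tilt [-0.002 -0.001 -1.   ] w 0.0473 F [ 0.1  1.  -0. ] gf 6.9
shift tool [ -23.6 -426.3   24.8] mm rows 8 each [-0.003  -0.0533  0.0031]
turn 14.9
```

arm_command(
  plan="0 0 0 7.4;0 0 0 7.4;-0.0147 -0.0451 0 0;-0.0147 -0.0451 0 0;-0.0147 -0.0451 0 0;-0.0147 -0.0451 0 0;-0.0147 -0.0451 0 0;-0.0147 -0.0451 0 0;-0.0147 -0.0451 0 0;-0.0147 -0.0451 0 0;-0.0147 -0.0451 0 0;0 0 0.03 0;0 0 0.02 0;0 0 0 0;0 0 0 0",
)

```text
clock: 14.85
tcp_pos: [0.5402, -0.199, 0.1257]
orientation: [-0.503, -3.101, 0.0]
contact_force: [-1.1, -0.5, -0.8]
grip_width: 0.0475
gripper_force: 6.9
```

```bash
python3 - <<'E'
from cart import *
nav([.5386,-.1993,.051],-18.5)
C,p,D=grab('side','s6'); a=cv2.resize(p[200:330,235:375,::-1],(431,400),interpolation=2); cart(C,p,'side')
C,p,D=grab('wrist','w6'); b=cv2.resize(p[20:384,100:420,::-1],(352,400),interpolation=2); cv2.imwrite('pics/v9.png',np.hstack([a,b]))
E
```

```text
t 14.85 tcp [ 0.5402 -0.199   0.1257] head -18.44 tilt [-0. -0. -1.] w 0.0475 F [-1.1 -0.5 -0.8] gf 6.9
shift tool [ 1.4 -0.8 74.7] mm rows 2 each [ 0.0007 -0.0004  0.0373]
turn 0.1
side area 79 px [322.03797468 277.93670886] centre [ 0.6027 -0.2247] size [0.0164 0.029 ] heading -9.0
```

View pics/v9.png

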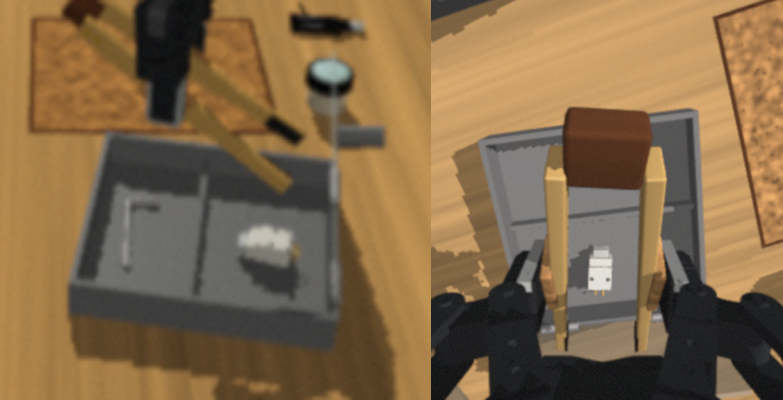

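Wrist view: the cartridge at (600,272) points straight along the tongs and lies midway between the strips (562 and 643). One precise measurement, then down.

```bash
python3 - <<'E'
from h import *
o=r.get_obs(); h=np.radians(-18.45); f=np.array([np.cos(h),np.sin(h),0]); g=np.array([-f[1],f[0],0]); T=o['tcp_pos']
C,p,D=load('w6'); X=cloud(C,D); hsv=cv2.cvtColor(p,cv2.COLOR_RGB2HSV).astype(int)
d=X-np.array(T); u=d@f; v=d@g; z=X[...,2]
k=(D>0)&(abs(v)<.018)&(u>.03)&(u<.1)&(z<.035)
zt=np.percentile(z[k&(hsv[...,2]>180)],90); print('zt',zt,'floor',np.percentile(z[k],15))
m=k&(z>zt-.004)&(hsv[...,2]>150); b=cv2.minAreaRect(np.c_[u[m],v[m]].astype(np.float32)); print(m.sum(),'u',u[m].min(),u[m].max(),'v',v[m].min(),v[m].max(),b)
q=proj(C,T+np.array([[0,0,0]])); 
m=(D>0)&(z>.08)&(abs(v)<.04)&(u>.06)&(u<.09)&(d[...,2]<-.02); 
for s in(-1,1):
    k2=m&(v*s>0); print('tip',s,np.percentile(v[k2],[2,50,98]).round(4),'umax',u[k2].max())
E
```

```text
zt 0.02388360105580275 floor 0.004757684467188617
522 u 0.05444820647889779 0.08558132204411799 v -0.010650425033396927 0.0069568215652702076 ((0.07007980346679688, -0.0017328476533293724), (0.017593735828995705, 0.03109855391085148), 89.24179077148438)
tip -1 [-0.0267 -0.0232 -0.0199] umax 0.07800125548869662
tip 1 [0.0192 0.0225 0.0264] umax 0.07931356969813137
```

arm_command(
  plan="0 -0.0015 0.03 0;0 0 0.025 0;0 0 0.012 0;0 0 0.007 0;0 0 0 0;0 0 0 0",
)

```text
clock: 15.7
tcp_pos: [0.5401, -0.2006, 0.0522]
orientation: [0.503, 3.1, -0.0]
contact_force: [0.5, 0.8, -1.1]
grip_width: 0.0473
gripper_force: 6.9
```

```bash
python3 - <<'E'
from h import *
nav([.5386,-.1993,.051],-18.5)
o=r.get_obs(); h=np.radians(-18.45); f=np.array([np.cos(h),np.sin(h),0]); g=np.array([-f[1],f[0],0]); T=o['tcp_pos']
C,p,D=grab('wrist','w7'); X=cloud(C,D); hsv=cv2.cvtColor(p,cv2.COLOR_RGB2HSV).astype(int)
d=X-np.array(T); u=d@f; v=d@g; z=X[...,2]
m=(D>0)&(abs(v)<.016)&(u>.03)&(u<.1)&(z>.018)&(z<.03)&(hsv[...,2]>150)&(hsv[...,1]<60); print(m.sum(),'u',u[m].min(),u[m].max(),'v',v[m].min(),v[m].max())
m=(D>0)&(abs(v)<.04)&(abs(v)>.015)&(u>.06)&(u<.09)&(z>.005)&(z<.035)
for s in(-1,1):
    k2=m&(v*s>0); print('tip',s,k2.sum(),np.percentile(v[k2],[2,50,98]).round(4),'zmin',np.percentile(z[k2],2))
E
```

```text
t 15.7 tcp [ 0.5401 -0.2006  0.0522] head -18.45 tilt [ 0.001 -0.    -1.   ] w 0.0473 F [ 0.5  0.8 -1.1] gf 6.9
shift tool [1.9 0.7 1.2] mm rows 1 each [0.0019 0.0007 0.0012]
turn 0.1
951 u 0.05352153815963627 0.08066705922991665 v -0.008956936168987979 0.009101719761429117
tip -1 648 [-0.0392 -0.0257 -0.0154] zmin 0.00502627959888577
tip 1 630 [0.0153 0.0262 0.0394] zmin 0.005026588963906021
```

arm_command(
  plan="0 0 0 0;0 0 0 0;0 0 0 0;0 0 0 0",
  hand=0.12,
  grip_force=30,
)

```text
clock: 16.25
tcp_pos: [0.5395, -0.2004, 0.0515]
orientation: [-0.504, -3.101, -0.0]
contact_force: [-1.8, 0.6, 0.7]
grip_width: 0.0381
gripper_force: 17.3
```

arm_command(
  plan="0 0 0 0;0 0 0 0;0 0 0 0;0 0 0 0",
  hand=0.35,
)

```text
clock: 16.75
tcp_pos: [0.5395, -0.2003, 0.0514]
orientation: [-0.504, -3.101, -0.0]
contact_force: [-0.0, 0.9, 1.3]
grip_width: 0.0375
gripper_force: 29.9
```

Width 37.5 mm and 30 N, so the cartridge is pinched. Lifting gently.

arm_command(
  plan="0 0 -0.002 0;0 0 -0.005 0;0 0 -0.01 0;0 0 -0.015 0;0 0 -0.02 0;0 0 -0.02 0;0 0 -0.025 0;0 0 -0.025 0;0 0 -0.02 0;0 0 0 0;0 0 0 0",
)

```text
clock: 18.12
tcp_pos: [0.5392, -0.2001, 0.1931]
orientation: [-0.503, -3.101, -0.0]
contact_force: [-0.6, 1.0, -0.7]
grip_width: 0.0372
gripper_force: 30.1
```

```bash
python3 - <<'E'
from h import *
nav([.48,-.01,.20],-18.5)
C,p,D=grab('side','s8'); a=cv2.resize(p[150:330,215:395,::-1],(400,400),interpolation=2)
C,p,D=grab('wrist','w8'); b=cv2.resize(p[20:384,100:420,::-1],(352,400),interpolation=2); cv2.imwrite('pics/v10.png',np.hstack([a,b]))
E
```

```text
t 18.12 tcp [ 0.5392 -0.2001  0.1931] head -18.44 tilt [-0.  0. -1.] w 0.0372 F [-0.6  1.  -0.7] gf 30.1
shift tool [116.3 161.6  -6.8] mm rows 4 each [ 0.0291  0.0404 -0.0017]
turn 0.1
```

View pics/v10.png

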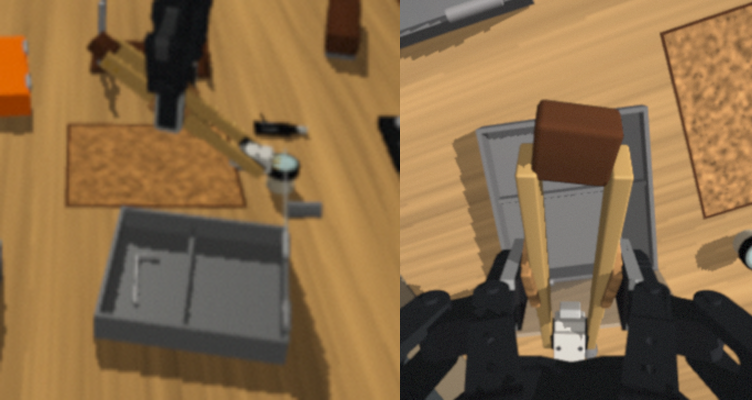

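The cartridge is pinched and upright between the tips at crop (570,345), and the tray is empty except for the hex key. Carrying it over the inlay.

arm_command(
  plan="0.004 0.006 0 0;0.0085 0.0123 0 0;0.0124 0.0182 0 0;0.0124 0.0182 0 0;0.0124 0.0182 -0.001 0;0.0124 0.0182 -0.001 0;0.0124 0.0182 -0.001 0;0.0124 0.0182 -0.001 0;0.0124 0.0182 0 0;0.0124 0.0182 0 0;0.0085 0.0123 0 0;0.004 0.006 0 0;0 0 0 0;0 0 0 0;0 0 0 0;0 0 0 0",
)

```text
clock: 20.23
tcp_pos: [0.4795, 0.0113, 0.1974]
orientation: [-0.505, -3.101, 0.0]
contact_force: [-0.3, -1.3, -1.0]
grip_width: 0.0375
gripper_force: 30.1
```

```bash
python3 - <<'E'
from fl import *
nav([.4795,.012,.197],-18.5)
h=np.radians(-18.45); ff=np.array([np.cos(h),np.sin(h),0]); g=np.array([-ff[1],ff[0],0])
for n in('side','wrist'):
    T=r.get_obs()['tcp_pos']; C,p,D=grab(n,n+'9'); X=cloud(C,D); hsv=cv2.cvtColor(p,cv2.COLOR_RGB2HSV).astype(int)
    d=X-np.array(T); u=d@ff; v=d@g
    m=(D>0)&(abs(v)<.016)&(u>.04)&(u<.1)&(d[...,2]>-.06)&(d[...,2]<0)&(hsv[...,2]>120)&(hsv[...,1]<50); Q=X[m]; print(n,m.sum(),Q.mean(0).round(4),Q.min(0).round(4),Q.max(0).round(4))
    if n=='side':
        K=(np.abs(X-(H+[0,0,.05]))@np.eye(3)); E=X-H; w=E@f; m=(D>0)&(abs(E@np.array([-f[1],f[0],0]))<.078)&(abs(w)<.05)&(E[...,2]>.03)&(E[...,2]<.1); print('flap pts',m.sum(), np.polyfit(E[m][:,2],w[m],1) if m.sum()>5 else '', E[m][:,2].max() if m.any() else '')
E
```

```text
t 20.23 tcp [0.4795 0.0113 0.1974] head -18.5 tilt [-0. -0. -1.] w 0.0375 F [-0.3 -1.3 -1. ] gf 30.1
shift tool [0.2 0.7 0.4] mm rows 1 each [0.0002 0.0007 0.0004]
turn 0.0
side 37 [ 0.5465 -0.0145  0.1674] [ 0.5365 -0.0244  0.1644] [ 0.5545 -0.0017  0.1694]
flap pts 232 [-0.00513032 -0.00182833] 0.090114127047319
wrist 1227 [ 0.5388 -0.009   0.1656] [ 0.5234 -0.0221  0.1532] [0.5573 0.0019 0.1702]
```

The cartridge is at about (0.543, -0.01), underside at about 0.15 m, centred over the inlay and steady. The flap is vertical.

```bash
python3 -c "
from bench import ticket
print(ticket.hand_in())"
```

```text
the job is handed in; nothing more can be done
None
```

The job is handed in: the flap stands open and the tongs hold the cartridge upright and still, about 15 cm above the centre of the cork inlay, at 20 s of the 61 s allowed; the hand-in returned no verdict.

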